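# Put two sample bottles away in a flap-covered sloped dark store

## Robot

A 6-joint arm with a two-finger parallel gripper is mounted at the origin on the work surface. World frame = base frame: x ahead of the robot, y to its left, z up, the work surface at z = 0. Lengths are in mm, angles in rad, forces in N, time in s.
With the tool pointing down it reaches from about 325 to 875 mm from the base axis. Payload 4.4 kg.
Tool frame: the origin (TCP) lies on the centre line of the jaws, within the pads' length; the fingertips stand ahead of it and the grasp point (between the pads) lies 6 mm ahead of it (ctrl.tcp_to_tips is the z of the fingertips in the tool frame, in mm); z points along the fingers, y is the direction in which the jaws open and shut (so a half turn about z gives the same grasp; the last joint's range is limited). The gripper opens to 85 mm and grips with 20 to 120 N. Pads are 22 mm wide; open, the fingers measure 114 mm over their backs; the gripper's body (76 mm by 85 mm) begins 54 mm behind the grasp point. The pads swing forward as they close: fully open they stand 13 mm farther back than shut.
Start: joints at [1.173, 0.207, 1.542, -0, 1.393, -0.15], TCP at [141.041, 557.436, 256.282] pointing down, gripper open.
Joint ranges: [-2.73, 2.73], [-0.86, 2.22], [0.23, 2.46], [-1.11, 4.25], [0.08, 2.63], [-2.82, 2.82]. Speed limits (rad/s): [2.79, 2.79, 3.14, 3.14, 3.14, 3.14].

## Interface

Orientations are given as a 3x3 rotation matrix whose columns are the frame's x, y, z axes.
In Python, from plant import ctrl, sensors, optics gives the robot as it stands. Calls block until the motion is done:
- ctrl.move_ptp(position, orientation): joint-space move of the TCP to a pose.
- ctrl.move_l(position, rot=None, vel=150, threshold=None): straight line of the TCP; rot=None keeps the orientation; vel is the mean speed in mm/s. With threshold (N) it stops when the force on the tool has changed by that much, and returns True; else False.
- ctrl.set_joints(angles): joint-space move.
- ctrl.gripper_to(opening, force=None): finger opening in mm; force is the grip in N (None keeps the last); returns when the fingers have stopped.
- ctrl.hold(seconds).
- ctrl.solve_ik(position, orientation): joint angles nearest the present ones, or None.
- sensors.read_state(): the state.
- optics.grab_frame(name): name is "scene" or "side" or "wrist"; returns (picture, depth): 480x640x3 uint8, red, green, blue; 480x640 float32, mm along the optical axis (not along the pixel's ray), 0 where there is no reading.
- optics.camera_params(name): a dict with "mtx" (3x3 intrinsics, pixels), "R" (3x3) and "t" (3): a world point X has camera coordinates R X + t; the wrist camera has in their place "T_tool_cam" (4x4, takes a point from camera to tool coordinates, whose origin is the TCP and whose axes are the flange's). Camera axes: x right, y down, z forward; pixel columns grow to the right and rows downward; lengths in mm; the calibration is good to about 2 mm. A picture is of the moment at which its call begins: read the wrist's pose just before it. camera_params takes no time and is no camera call.
A pose or a line that the arm cannot do raises ctrl.MotionError and nothing moves.
- ctrl.finish_job(): hands the job in, once; it reports no verdict.
The state is a dict: "t": time; "q": joint angles; "qvel": joint speeds; "tau": joint torques, N m; "eef_pos": TCP position; "eef_rot": TCP orientation; "force": force on the tool from outside, world axes, zero at the start; "wrist_torque": the same for the moment, N m; "grip_width": finger opening in mm.
Only numpy, scipy, OpenCV 4.12 (cv2) and the standard library are available. Lean on these libraries where they do the work, as an engineer would, in place of code of your own. Each camera call takes 0.05 s, during which the arm holds its last target.

## Task

Put the two sample bottles that stand on the bench away in the sloped storage rack: two of its four flap-covered cells are already taken and you cannot see which, so feel for the two empty ones. Each bottle goes in through the flaps, base first and cap outwards, one to a cell, and must end up fully home on the cell floor. Leave the beaker and the slide box where they are.

Things in the scene. Friction and masses are not known exactly. Their poses are not given: they have to be found in the camera images.
- rack: the fixed storage rack that carries the cells, grey base plate 170 x 310 mm with the sloped white cell block on it; origin under the plate's centre. At the start two cells each hold a bottle like the loose ones, fully home, cap top 38 mm below the outer face, hidden under shut flaps; the other two are empty. Which ones varies.
- cells: white block of four cells in a row along y, pitch 70 mm, 8 mm walls between. Origin: centre of the flat outer face with the mouths, 168 mm above the bench. z points out of the mouths along the cell axes, leaning 35 degrees from vertical towards the robot; y runs along the row; x up and away from the robot. Bottles go in along -z. Cell: 62 mm (y) by 54 mm (x), 158 mm deep from outer face to floor.
- mouth1 (a point): centre of the mouth of cell 1 (the row's +y end, the robot's left), on the outer face; z axis as cells. Every mouth is shut by two black spring leaves, 30 mm long, 3 mm thick, hinged at the cell's two side walls (+y and -y) and meeting in the middle; they swing inward only, up to 86 degrees, give way to about 2 to 5 N and spring shut. Fully open they leave about 50 mm
- mouth2 (a point): centre of the mouth of cell 2 (next after cell 1), on the outer face; z axis as cells. A bottle pushed into a taken cell stops dead when its base is 38 mm in; in an empty one it goes on
- mouth3 (a point): centre of the mouth of cell 3 (next after cell 2), on the outer face; z axis as cells. Let go part-way in, a bottle may slide down by itself or be held by the flaps; it can be pushed home on its cap with shut fingers through the flaps
- mouth4 (a point): centre of the mouth of cell 4 (the -y end, the robot's right), on the outer face; z axis as cells. A bottle that is home has its centre 98 mm and its cap top 38 mm below the outer face
- bottle1_mid (a point): capped white plastic sample bottle, round, 120 mm tall, about 0.15 to 0.3 kg, standing upright on the bench at the start: body 48 mm diameter up to 76 mm, shoulder narrowing to a 34 mm neck at 86 mm, grey screw cap 38 mm diameter from 88 to 120 mm above its base. This point: on its axis, half-way up (60 mm above its base); z points from base to cap.
- bottle2_mid (a point): a second bottle, the same as the other. This point: on its axis, half-way up (60 mm above its base); z points from base to cap.
- bottle1: the same first bottle; origin at the centre of its base
- bottle2: the same second bottle; origin at the centre of its base
- beaker: bystander: empty glass beaker, 72 mm diameter, 95 mm tall, origin at the centre of its base
- slidebox: bystander: flat grey slide box with a white lid, 150 x 90 x 32 mm, origin under its centre
Mind the look-alikes: they are no part of the job. Leave any blue or yellow look-alike of the bottle2 alone. What is shaped like the bottle1 but red is not meant.

How it is judged (in metres and radians):
At the end, for the whole second after the job is handed in: Both bottles are in cells of the rack, cap outwards, along the cell axis (within 0.2 rad), at rest and fully home: each one's centre at least 92 mm below the outer face of the mouths (98 mm when on the cell floor) (z of bottle1_mid in the frame of cells between -0.112 and -0.092 m and x of bottle1_mid in the frame of cells between -0.012 and 0.012 m and y of bottle1_mid in the frame of cells between -0.13 and 0.13 m and angle between each of bottle1_mid, bottle2_mid's own z axis and vertical below 1 rad and angle between the z axis of each of bottle1_mid, bottle2_mid and the z axis of cells, either way round below 0.2 rad and linear speed of each of bottle1, bottle2 below 0.02 m/s and z of bottle2_mid in the frame of cells between -0.112 and -0.092 m and x of bottle2_mid in the frame of cells between -0.012 and 0.012 m and y of bottle2_mid in the frame of cells between -0.13 and 0.13 m); the robot touches nothing.
It fails at once if the beaker is moved by more than 30 mm (distance of beaker from where it was at the start of the episode above 0.03 m).
It fails at once if the slide box is moved by more than 30 mm (distance of slidebox from where it was at the start of the episode above 0.03 m).
It also fails if it takes over 72 s, if anything falls off the work surface, if the arm or the gripper's body presses on something with over 40 N, if the wrist force passes 120 N, or if a joint passes its speed limit or range.

## Working session

There is one attempt and no reset: what is moved stays moved. The work goes in short steps, each a Python script; the robot and the scene stay as the last script left them, time stands still between calls to the robot, and variables do not carry over. Pictures are saved under pics/ and viewed, and the job is handed in when it is done.

```bash
ls; mkdir -p pics; python3 - <<'E'
from plant import ctrl, sensors, optics
import cv2, numpy as np
for n in("scene","side"):
    p,d=optics.grab_frame(n); cv2.imwrite(f"pics/{n}0.png",p[:,:,::-1]); np.save(f"pics/{n}0d.npy",d)
    c=optics.camera_params(n); print(n,c["mtx"].round(1).tolist(),c["R"].round(3).tolist(),c["t"].round(1).tolist())
s=sensors.read_state(); print(s["t"],s["force"],ctrl.tcp_to_tips,s["grip_width"],s["eef_rot"])
print(optics.camera_params("wrist"))
E
```

```text
pics
scene [[554.5, 0.0, 322.9], [0.0, 554.5, 236.8], [0.0, 0.0, 1.0]] [[0.093, 0.995, 0.016], [0.808, -0.066, -0.585], [-0.581, 0.068, -0.811]] [-168.7, -390.3, 1443.1]
side [[498.7, 0.0, 315.7], [0.0, 498.7, 241.5], [0.0, 0.0, 1.0]] [[0.724, -0.69, 0.007], [-0.441, -0.471, -0.764], [0.53, 0.55, -0.645]] [-335.3, 418.8, 615.1]
0.1 [ 0.0412373  -0.37757752 -0.70751185] 25.0 85.18959289385396 [[-9.69453558e-01  2.45273607e-01 -8.10621732e-04]
 [ 2.45274763e-01  9.69451583e-01 -1.97962877e-03]
 [ 3.00307832e-04 -2.11798321e-03 -9.99997712e-01]]
{'mtx': array([[331.01308783,   0.        , 321.25054079],
       [  0.        , 331.01308783, 242.92602176],
       [  0.        ,   0.        ,   1.        ]]), 'T_tool_cam': array([[-5.14399041e-04, -9.48783810e-01, -3.15925651e-01,
         8.13824851e+01],
       [ 9.99999428e-01, -7.84459101e-04,  7.27650149e-04,
        -5.56926222e-03],
       [-9.38213433e-04, -3.15925096e-01,  9.48783670e-01,
        -1.18150722e+02],
       [ 0.00000000e+00,  0.00000000e+00,  0.00000000e+00,
         1.00000000e+00]])}
```

View pics/scene0.png

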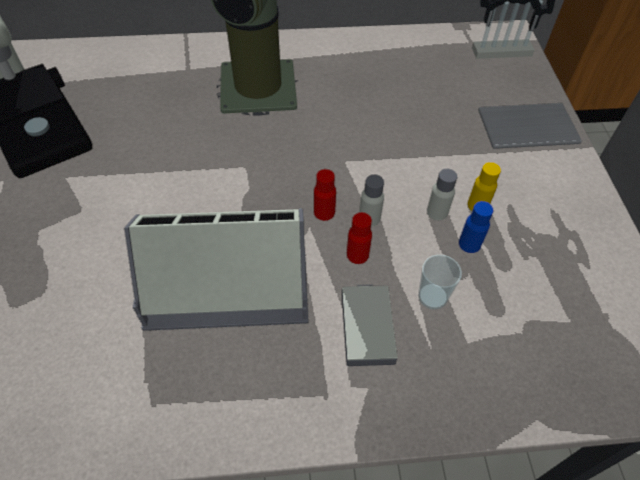

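View pics/side0.png

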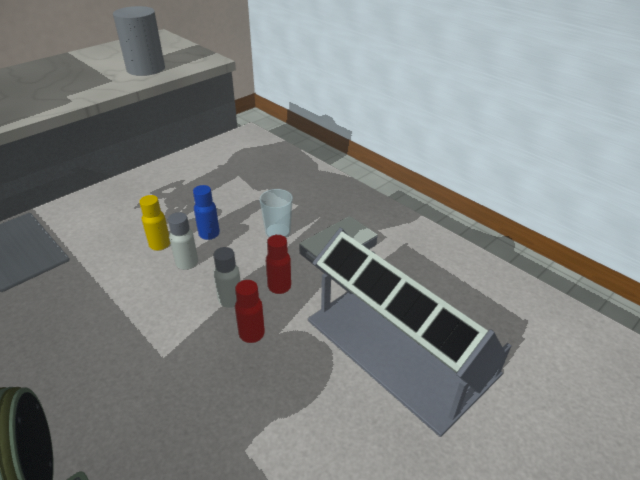

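The two white, grey-capped bottles are at scene (371,203) and (442,195), and at side (226,278) and (182,241). The look-alikes are red at scene (325,195) and (359,238), yellow at (485,187) and blue at (476,228), and they don't fit the description. The rack mouths are visible in the side view, around (330-490, 235-365). Next I'll enlarge the bottle area and measure.

```bash
cat > h.py <<'E'
import numpy as np, cv2
from plant import ctrl, sensors, optics
def cloud(n,d):
    c=optics.camera_params(n);K=c["mtx"];v,u=np.mgrid[0:480,0:640]
    P=np.stack([(u-K[0,2])/K[0,0]*d,(v-K[1,2])/K[1,1]*d,d],-1)
    W=(P-c["t"])@c["R"]; W[d<=0]=np.nan
    return W
E
python3 - <<'E'
from h import *
a=cv2.imread("pics/scene0.png")[150:280,290:520]; b=cv2.imread("pics/side0.png")[170:360,120:320]
cv2.imwrite("pics/crop1.png",np.hstack([cv2.resize(a,None,fx=1.7,fy=1.7,interpolation=2)[:221],cv2.resize(b,(232,221))]))
for n in("scene","side"):
    im=cv2.imread(f"pics/{n}0.png");hsv=cv2.cvtColor(im,cv2.COLOR_BGR2HSV);W=cloud(n,np.load(f"pics/{n}0d.npy"))
    # objects above bench
    z=W[...,2]
    inb=(W[...,0]>200)&(W[...,0]<900)&(abs(W[...,1])<700)
    m=((z>12)&(z<300)&inb).astype(np.uint8)
    k,l,st,ce=cv2.connectedComponentsWithStats(m)
    for i in range(1,k):
        if st[i,4]<150: continue
        q=l==i; w=W[q]; top=np.nanmax(w[:,2]); 
        print(n,ce[i].round(),st[i,4],"top%.0f"%np.percentile(w[:,2],99),"min",np.percentile(w,2,axis=0).round(),"max",np.percentile(w,98,axis=0).round(),"hsv",np.median(hsv[q],axis=0))
        t=w[(w[:,2]>117)&(w[:,2]<124)]
        if len(t)>10: print("   captop",len(t),((t.max(0)+t.min(0))/2).round(1),np.ptp(t,axis=0).round(1))
E
```

```text
scene [ 21. 109.] 714 top155 min [ 201. -529.  141.] max [ 253. -432.  155.] hsv [113.  57.  15.]
scene [512. 134.] 477 top17 min [203. 550.  12.] max [268. 663.  16.] hsv [105.  14.  88.]
scene [ 40. 152.] 2241 top50 min [ 202. -570.   14.] max [ 281. -397.   49.] hsv [110.  64.  14.]
scene [480. 207.] 1980 top123 min [426. 402.  15.] max [560. 484. 122.] hsv [108. 243. 106.]
   captop 445 [486.2 446.3 120.5] [137.9  80.4   7. ]
scene [324. 194.] 962 top123 min [416. 107.  15.] max [452. 152. 122.] hsv [  1. 249.  94.]
   captop 212 [429.  130.9 120.5] [39.  35.8  6.9]
scene [442. 193.] 998 top123 min [434. 352.  15.] max [471. 394. 122.] hsv [ 60.  13. 100.]
   captop 210 [447.4 375.7 120.4] [38.6 37.6  6.7]
scene [365. 218.] 1911 top123 min [440. 166.  17.] max [568. 244. 122.] hsv [  8. 159.  94.]
   captop 468 [498.1 207.6 120.4] [130.8  74.5   6.7]
scene [216. 262.] 17572 top188 min [ 535. -223.   54.] max [679.  69. 187.] hsv [ 53.  15. 130.]
   captop 806 [634.2 -77.1 120.5] [ 25.4 302.6   7. ]
scene [438. 279.] 1664 top97 min [621. 289.  16.] max [688. 354.  96.] hsv [ 90.  
[... 216 characters left out ...]
26.  120.4] [37.  38.3  6.3]
side [277. 236.] 2477 top122 min [519. 168.  16.] max [683. 357. 121.] hsv [ 92.  39. 125.]
   captop 219 [541.  190.9 120.3] [36.  37.6  6.4]
side [168. 231.] 2229 top123 min [411. 355.  15.] max [460. 479. 122.] hsv [ 60.  32. 128.]
   captop 356 [438.9 424.4 120.3] [ 48.2 132.2   6.6]
side [405. 305.] 12467 top188 min [ 526. -226.   23.] max [763. 221. 187.] hsv [95. 19. 71.]
   captop 104 [582.1 -75.7 120.5] [ 95.9 301.2   6.9]
side [ 39. 248.] 981 top16 min [201. 553.  12.] max [264. 698.  16.] hsv [101.  23.  87.]
side [238. 294.] 2595 top122 min [403. 110.  15.] max [462. 238. 122.] hsv [  1. 164.  86.]
   captop 550 [437.4 180.1 120.2] [ 58.6 133.1   6.3]
```

View pics/crop1.png

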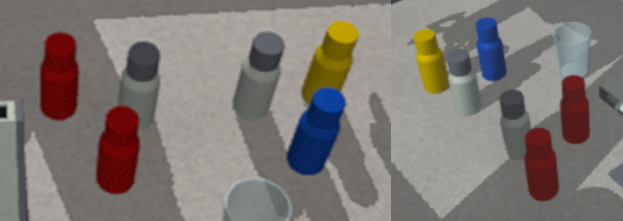

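The crop confirms it: two white bottles with grey caps, at crop pixels (140,85) and (260,75) in the left panel. Now the exact cap centres and the rack face.

```bash
python3 - <<'E'
from h import *
for n in("scene","side"):
    im=cv2.imread(f"pics/{n}0.png");hsv=cv2.cvtColor(im,cv2.COLOR_BGR2HSV);W=cloud(n,np.load(f"pics/{n}0d.npy"))
    m=(W[...,2]>117)&(W[...,2]<124)&(W[...,1]>80)&(W[...,0]<600)
    k,l,st,ce=cv2.connectedComponentsWithStats(m.astype(np.uint8))
    for i in range(1,k):
        if st[i,4]<60: continue
        w=W[l==i]; print(n,ce[i].round(),st[i,4],((w.max(0)+w.min(0))/2).round(1),np.median(hsv[l==i],axis=0))
    # rack
    r=(W[...,0]>480)&(W[...,0]<800)&(W[...,1]<100)&(W[...,1]>-280)&(W[...,2]>100)
    if n=="side":
        f=r&(hsv[...,2]>140); cv2.imwrite("pics/f.png",f*255)
        w=W[f]
        for _ in range(6):
            c=w.mean(0); nn=np.linalg.svd(w-c,full_matrices=False)[2][2]; nn*=np.sign(nn[2]); e=(w-c)@nn; w=w[abs(e)<max(2,np.std(e)*2)]
        print("plane",len(w),nn,np.degrees(np.arccos(nn[2])),"yaw",np.degrees(np.arctan2(nn[1],-nn[0])),c,np.std(e))
        y=np.cross(nn,[1,0,0]);y=np.cross([0,0,1],nn)*1; y/=np.linalg.norm(y)
        if y[1]<0:y=-y
        x=np.cross(y,nn)
        # all pixels on plane (frame), ordinates
        wf=w-c
        hu=cv2.minAreaRect(np.stack([wf@x,wf@y],1).astype(np.float32)); print(hu)
        box=cv2.boxPoints(hu); ctr=c+hu[0][0]*x+hu[0][1]*y; print("face ctr",ctr)
        print("x",x,"y",y)
E
```

```text
scene [491. 169.] 206 [436.8 468.1 120.5] [ 25. 255. 190.]
scene [324. 176.] 212 [429.  130.9 120.5] [  1. 250. 110.]
scene [447. 175.] 210 [447.4 375.7 120.4] [111.  24. 106.]
scene [374. 181.] 217 [451.  226.6 120.4] [110.  23.  72.]
scene [483. 208.] 239 [536.5 424.8 120.3] [109. 235. 155.]
scene [361. 220.] 251 [544.8 188.7 120.4] [  1. 250. 110.]
side [201. 190.] 162 [533.4 426.  120.4] [111.  202.5 152. ]
side [148. 200.] 167 [433.4 471.1 120. ] [ 26. 255. 180.]
side [177. 218.] 189 [444.8 377.3 120.3] [106.  29. 106.]
side [276. 241.] 219 [541.  190.9 120.3] [  0. 187. 105.]
side [223. 254.] 249 [448.5 227.7 120.2] [107.  27.  75.]
side [246. 288.] 301 [426.  133.2 120.1] [  0. 194. 105.]
plane 2540 [-0.57246351  0.01897087  0.8197107 ] 34.94415555965283 yaw 1.89803079803247 [554.71439745 -89.03182008 168.30681435] 0.9530009319490281
((0.14752197265625, 17.749725341796875), (290.1313781738281, 70.26995849609375), 89.92967224121094)
face ctr [555.42314205 -71.29583818 168.39131165]
x [ 0.81926097 -0.0271495   0.57277776] y [ 0.03312083  0.99945135 -0.        ][ WARN:0@0.703] global loadsave.cpp:1063 imwrite_ Unsupported depth image for selected encoder is fallbacked to CV_8U.
```

View pics/f.png

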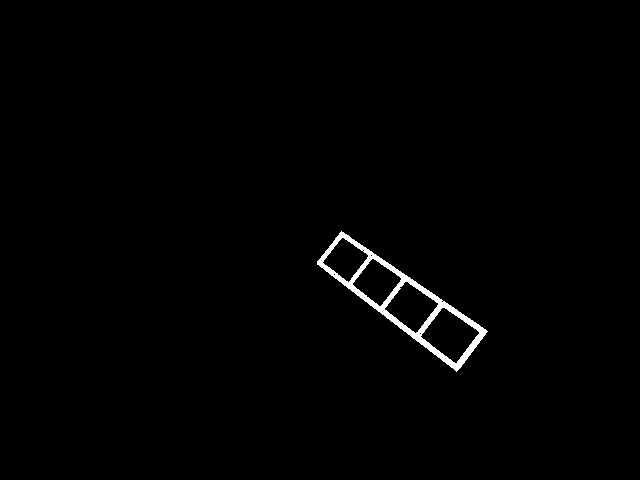

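The rack fits: the plane tilts 34.9°, the face measures 290x70 (expected 288x70), and its height is 168.4. The cap tops are at 120. Next I'll check IK for the candidate orientations.

```bash
cat >> h.py <<'E'
yaw=np.radians(1.9)
Y=np.array([np.sin(yaw),np.cos(yaw),0]); 
N=np.array([-np.sin(np.radians(35))*np.cos(yaw),np.sin(np.radians(35))*np.sin(yaw),np.cos(np.radians(35))])
X=np.cross(Y,N)
C=np.array([555.4,-71.3,168.4])
A=np.array([449.7,227.2]);B=np.array([446.1,376.5])
def mouth(i): return C+Y*(105-70*(i-1))
def Rins(jaw): # jaw 'y' or 'x' with sign
    z=-N; y={'y':Y,'-y':-Y,'x':X,'-x':-X}[jaw]
    return np.stack([np.cross(y,z),y,z],1)
def Rdown(a):
    y=np.array([np.cos(a),np.sin(a),0]);z=np.array([0,0,-1.]);return np.stack([np.cross(y,z),y,z],1)
def st(): 
    s=sensors.read_state(); print("t%.1f"%s["t"],"pos",s["eef_pos"].round(1),"F",s["force"].round(1),"w%.1f"%s["grip_width"]); return s
E
python3 - <<'E'
from h import *
print(X,N)
for j in('y','-y','x','-x'):
    for i in(1,2,3,4):
        o=[]
        for d in(170,30):
            q=ctrl.solve_ik(mouth(i)+N*d,Rins(j)); o.append(None if q is None else np.round(q,2).tolist())
        print(j,i,o)
for nm,P in(("A",A),("B",B)):
    for a in range(-180,180,30):
        q=ctrl.solve_ik([*P,114],Rdown(np.radians(a)));q2=ctrl.solve_ik([*P,290],Rdown(np.radians(a)))
        print(nm,a,None if q is None else np.round(q,2).tolist(),q2 is not None)
E
```

```text
[ 0.81870169 -0.02715913  0.57357644] [-0.57326109  0.01901703  0.81915204]
y 1 [[-0.15, -0.46, 2.13, 0.09, 0.86, -1.73], [-0.13, -0.09, 2.12, 0.11, 0.51, -1.74]]
y 2 [[-0.39, -0.47, 2.14, 0.26, 0.91, -2.03], [-0.31, -0.1, 2.12, 0.31, 0.54, -2.07]]
y 3 [[-0.61, -0.44, 2.12, 0.39, 0.97, -2.29], [-0.49, -0.07, 2.1, 0.46, 0.6, -2.34]]
y 4 [[-0.79, -0.36, 2.07, 0.48, 1.02, -2.5], [-0.65, -0.02, 2.05, 0.56, 0.67, -2.55]]
-y 1 [[-0.15, -0.46, 2.13, 0.09, 0.86, 1.42], [-0.13, -0.09, 2.12, 0.11, 0.51, 1.4]]
-y 2 [[-0.39, -0.47, 2.14, 0.26, 0.91, 1.11], [-0.31, -0.1, 2.12, 0.31, 0.54, 1.07]]
-y 3 [[-0.61, -0.44, 2.12, 0.39, 0.97, 0.85], [-0.49, -0.07, 2.1, 0.46, 0.6, 0.8]]
-y 4 [[-0.79, -0.36, 2.07, 0.48, 1.02, 0.64], [-0.65, -0.02, 2.05, 0.56, 0.67, 0.59]]
x 1 [[-0.15, -0.46, 2.13, 0.09, 0.86, -0.15], [-0.13, -0.09, 2.12, 0.11, 0.51, -0.17]]
x 2 [[-0.39, -0.47, 2.14, 0.26, 0.91, -0.46], [-0.31, -0.1, 2.12, 0.31, 0.54, -0.5]]
x 3 [[-0.61, -0.44, 2.12, 0.39, 0.97, -0.72], [-0.49, -0.07, 2.1, 0.46, 0.6, -0.77]]
x 4 [[-0.79, -0.36, 2.07, 0.48, 1.02, -0.93], [-0.65, -0.02, 2.05, 0.56, 0.67, -0.98
[... 627 characters left out ...]
-0.75] True
A 90 [0.3, 0.23, 1.84, -0.0, 1.07, -1.27] True
A 120 [0.3, 0.23, 1.84, -0.0, 1.07, -1.8] True
A 150 [0.3, 0.23, 1.84, -0.0, 1.07, -2.32] True
B -180 [0.55, 0.38, 1.64, -0.0, 1.12, -2.59] True
B -150 None False
B -120 [0.55, 0.38, 1.64, -0.0, 1.12, 2.65] True
B -90 [0.55, 0.38, 1.64, -0.0, 1.12, 2.12] True
B -60 [0.55, 0.38, 1.64, -0.0, 1.12, 1.6] True
B -30 [0.55, 0.38, 1.64, -0.0, 1.12, 1.08] True
B 0 [0.55, 0.38, 1.64, -0.0, 1.12, 0.55] True
B 30 [0.55, 0.38, 1.64, -0.0, 1.12, 0.03] True
B 60 [0.55, 0.38, 1.64, -0.0, 1.12, -0.49] True
B 90 [0.55, 0.38, 1.64, -0.0, 1.12, -1.02] True
B 120 [0.55, 0.38, 1.64, -0.0, 1.12, -1.54] True
B 150 [0.55, 0.38, 1.64, -0.0, 1.12, -2.07] True
```

```bash
cat >> h.py <<'E'
def wcloud(tag):
    s=sensors.read_state(); p,d=optics.grab_frame("wrist"); c=optics.camera_params("wrist");K=c["mtx"];v,u=np.mgrid[0:480,0:640]
    P=np.stack([(u-K[0,2])/K[0,0]*d,(v-K[1,2])/K[1,1]*d,d],-1); T=c["T_tool_cam"]
    W=(P@T[:3,:3].T+T[:3,3])@s["eef_rot"].T+s["eef_pos"]; W[d<=0]=np.nan
    cv2.imwrite(f"pics/{tag}.png",p[:,:,::-1]); return p,W
def caps(W):
    m=(W[...,2]>116)&(W[...,2]<124)
    k,l,st_,ce=cv2.connectedComponentsWithStats(m.astype(np.uint8))
    for i in range(1,k):
        if st_[i,4]<150: continue
        w=W[l==i]; (cx,cy),r=cv2.minEnclosingCircle(w[:,:2].astype(np.float32))
        print("cap px",ce[i].round(),st_[i,4],"ctr",round(cx,1),round(cy,1),"r%.1f"%r)
E
python3 - <<'E'
from h import *
ctrl.move_ptp([*A,260],Rdown(np.radians(30))); st()
p,W=wcloud("wA"); caps(W); st()
E
```

```text
t1.8 pos [449.4 227.9 260. ] F [ 0.6  0.1 -0.2] w85.7
cap px [426.  57.] 2608 ctr 447.1 378.1 r19.0
cap px [572.  61.] 2696 ctr 536.8 427.2 r19.6
cap px [324. 236.] 1582 ctr 450.9 229.2 r18.8
cap px [248. 314.] 1291 ctr 428.9 133.4 r19.2
cap px [392. 321.] 1261 ctr 544.3 191.3 r19.0
t1.8 pos [449.3 228.1 260. ] F [-1.4  0.5  0.4] w84.9
```

View pics/wA.png

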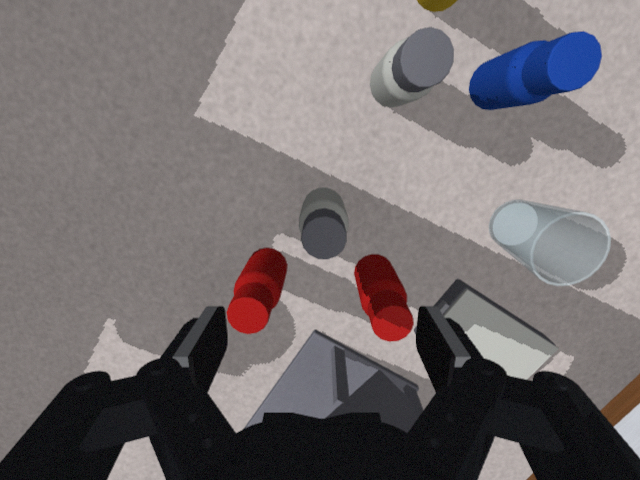

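```bash
cat >> h.py <<'E'
A=np.array([450.2,228.1]);B=np.array([446.4,377.2])
E
python3 - <<'E'
from h import *
ctrl.move_l([*A,114],vel=150,threshold=8); st()
ctrl.gripper_to(20,force=70); st()
ctrl.move_l([*A,300],vel=200); st()
ctrl.move_ptp(mouth(1)+N*175,Rins('x')); st()
p,W=wcloud("wR"); np.save("pics/wR.npy",W)
for n in("side",): cv2.imwrite("pics/s1.png",optics.grab_frame(n)[0][:,:,::-1])
E
```

```text
t2.9 pos [451.  228.5 114.9] F [-0.2 -0.4 -0.6] w85.2
t3.5 pos [451.1 228.4 114.9] F [1.1 0.4 4. ] w36.4
t4.5 pos [449.1 227.7 298. ] F [-1.   0.3 -3.4] w36.1
t5.3 pos [458.4  37.2 311.2] F [ 0.5 -0.3 -2.2] w36.1
```

View pics/wR.png

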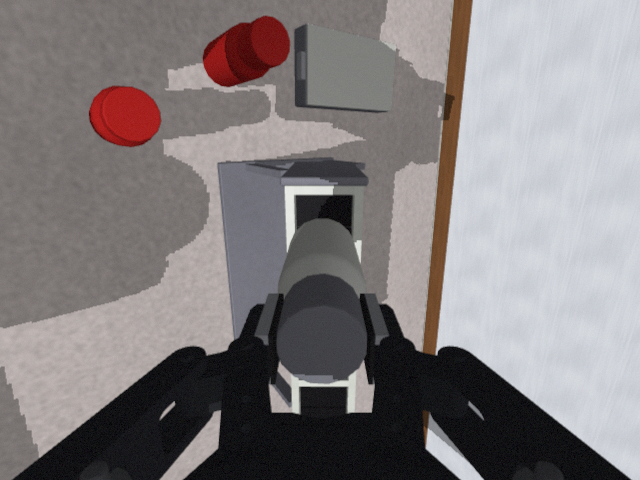

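View pics/s1.png

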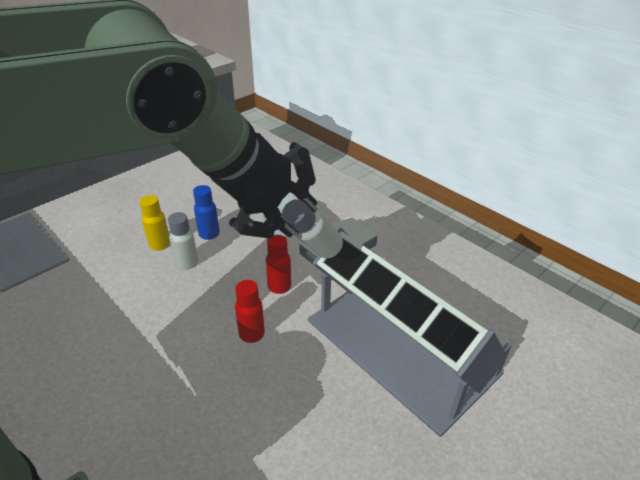

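```bash
python3 - <<'E'
from h import *
W=np.load("pics/wR.npy"); im=cv2.imread("pics/wR.png"); hsv=cv2.cvtColor(im,cv2.COLOR_BGR2HSV)
L=np.stack([(W-C)@X,(W-C)@Y,(W-C)@N],-1) # cell frame
f=(abs(L[...,2])<6)&(abs(L[...,0])<50)&(abs(L[...,1])<160)&(hsv[...,2]>110)
w=L[f]; print("face n",f.sum(),"z med",np.median(w[:,2]))
for a in range(-160,160,10):
    q=w[(w[:,1]>=a)&(w[:,1]<a+10)]
    if len(q)>30: print(a,len(q),q[:,0].min().round(1),q[:,0].max().round(1),q[:,2].mean().round(1))
print("y max",w[:,1].max())
# bottle
M=mouth(1); Lb=L-np.array([0,105,0])
b=(abs(Lb[...,0])<32)&(abs(Lb[...,1])<34)&(Lb[...,2]>12)&(Lb[...,2]<215)&(hsv[...,2]>35)
for z in range(15,215,10):
    q=Lb[b&(Lb[...,2]>=z)&(Lb[...,2]<z+10)]
    if len(q)>30: print("bz",z,len(q),"x",q[:,0].min().round(1),q[:,0].max().round(1),"ymax %.1f"%np.percentile(q[:,1],98), q[:,1].min().round(1))
E
```

```text
face n 2832 z med -0.8541803344852681
-110 113 -33.7 36.0 -1.0
-100 110 -33.4 35.7 -1.0
-90 109 -33.1 36.4 -0.9
-80 316 -32.8 36.3 -1.2
-70 151 -33.7 35.9 -0.9
80 73 -32.9 36.7 -0.8
90 149 -33.2 36.6 -0.9
100 181 -33.2 36.8 -1.0
110 192 -32.9 36.7 -0.9
120 202 -33.2 36.3 -0.9
130 548 -33.1 36.8 -1.1
140 629 -36.8 36.5 -0.5
y max 149.38889069906665
bz 55 35 x -21.7 18.0 ymax 24.4 10.0
bz 65 205 x -23.0 22.9 ymax 24.4 7.2
bz 75 228 x -22.7 22.9 ymax 24.5 7.5
bz 85 270 x -23.0 22.5 ymax 24.4 7.3
bz 95 303 x -22.7 22.8 ymax 24.4 7.5
bz 105 349 x -23.1 22.8 ymax 24.3 7.4
bz 115 409 x -23.3 22.8 ymax 24.3 6.8
bz 125 532 x -23.2 22.7 ymax 24.3 6.9
bz 135 1692 x -23.1 22.5 ymax 23.4 2.0
bz 145 451 x -25.0 24.6 ymax 19.3 6.1
bz 155 982 x -31.9 31.3 ymax 19.4 5.8
bz 165 1205 x -31.9 31.3 ymax 19.4 -10.1
bz 175 6586 x -32.0 31.4 ymax 18.5 -18.8
bz 185 394 x -31.6 31.6 ymax 12.8 -10.7
```

```bash
python3 - <<'E'
from h import *
W=np.load("pics/wR.npy"); im=cv2.imread("pics/wR.png"); hsv=cv2.cvtColor(im,cv2.COLOR_BGR2HSV)
L=np.stack([(W-C)@X,(W-C)@Y,(W-C)@N],-1)
f=(abs(L[...,2])<3)&(abs(L[...,0])<60)&(abs(L[...,1])<170)&(hsv[...,2]>110)
w=L[f]
for x in (-31,-25,-15,0,10,20,33):
    q=w[abs(w[:,0]-x)<1.5]; ys=np.sort(q[:,1]); 
    g=np.where(np.diff(ys)>5)[0]; print(x,"ends",ys[0].round(1),ys[-1].round(1),[(ys[i].round(1),ys[i+1].round(1)) for i in g])
E
```

```text
-31 ends -111.2 149.2 [(np.float64(-60.6), np.float64(84.3))]
-25 ends -112.6 149.3 [(np.float64(-95.6), np.float64(-88.8)), (np.float64(-65.3), np.float64(99.6))]
-15 ends -76.8 149.2 [(np.float64(-69.7), np.float64(135.6))]
0 ends -74.4 148.3 [(np.float64(-70.8), np.float64(134.9))]
10 ends -77.2 145.7 [(np.float64(-69.5), np.float64(134.7))]
20 ends -77.4 142.1 [(np.float64(-67.8), np.float64(135.6))]
33 ends -109.8 142.0 [(np.float64(-54.9), np.float64(76.6))]
```

```bash
cat >> h.py <<'E'
C=C+1.6*X-0.9*Y-0.5*N
def depth():  # tcp coords relative to face
    s=sensors.read_state(); r=s["eef_pos"]-C; return np.array([r@X,r@Y,r@N]).round(1)
def probe(i,d_end=30,th=12):
    ctrl.move_l(mouth(i)+N*122,Rins('x'),vel=150)
    hit=ctrl.move_l(mouth(i)+N*d_end,vel=50,threshold=th)
    print("cell",i,"hit",hit,"TCP in cells",depth(),"base depth ~",114-depth()[2]); st(); return hit
E
python3 - <<'E'
from h import *
probe(1)
E
```

```text
cell 1 hit True TCP in cells [  0.5 105.1  75.7] base depth ~ 38.3
t7.0 pos [517.5  34.2 231.1] F [-2.  -0.7  3.7] w36.0
```

Cell 1 is taken: the bottle stopped dead 38 mm in. On to cell 2.

```bash
python3 - <<'E'
from h import *
ctrl.move_l(mouth(1)+N*140,vel=150)
ctrl.move_l(mouth(2)+N*140,vel=150)
if probe(2) and 114-depth()[2]>34 and 114-depth()[2]<42:
    ctrl.move_l(mouth(2)+N*140,vel=150)
    ctrl.move_l(mouth(3)+N*140,vel=150)
    probe(3)
E
```

```text
cell 2 hit False TCP in cells [ 0.  35.  30.1] base depth ~ 83.9
t10.4 pos [540.9 -36.7 193.6] F [-0.3  1.1 -2.8] w36.1
```

```bash
python3 - <<'E'
from h import *
ctrl.gripper_to(70); st()
ctrl.move_l(mouth(2)+N*100,vel=150); st()
p,W=wcloud("w2")
L=np.stack([(W-C)@X,(W-C)@Y,(W-C)@N],-1); np.save("pics/w2.npy",L)
E
```

```text
t10.8 pos [541.3 -36.8 194. ] F [ 0.1 -0.4 -0.3] w70.0
t11.4 pos [500.8 -35.4 250.7] F [ 0.1  0.9 -0. ] w69.7
```

View pics/w2.png

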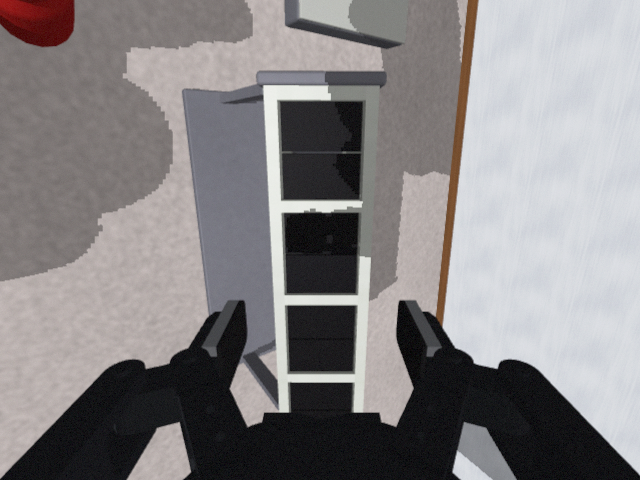

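The bottle slid out of sight, and the flaps of cell 2 (about (325,255)) are shut over it. I'll push it home with shut fingers and read the depth.

```bash
cat >> h.py <<'E'
def push(i,th=15):
    ctrl.gripper_to(0)
    ctrl.move_l(mouth(i)+N*45,vel=150)
    h=ctrl.move_l(mouth(i)-N*19,vel=50,threshold=th); ctrl.hold(0.2)
    print("push hit",h,"tips depth",25-depth()[2],"(38 = home)",depth()); st()
    ctrl.move_l(mouth(i)+N*60,vel=150); st()
E
python3 - <<'E'
from h import *
push(2)
E
```

```text
push hit True tips depth 38.8 (38 = home) [ -0.4  35.1 -13.8]
t14.0 pos [565.7 -37.4 157.4] F [-3.5  0.2  5.9] w-0.1
t14.6 pos [523.6 -36.1 217.5] F [-0.5 -0.   0. ] w0.1
```

The cap top is 38.8 mm deep, so bottle 1 is home. Now bottle 2.

```bash
python3 - <<'E'
from h import *
ctrl.move_l(mouth(2)+N*175,vel=250)
ctrl.gripper_to(85)
ctrl.move_ptp([*B,260],Rdown(np.radians(-20))); st()
p,W=wcloud("wB"); caps(W)
E
```

```text
t17.5 pos [446.8 376.5 260.2] F [0.3 0.3 0.1] w84.6
cap px [265. 126.] 2125 ctr 436.6 470.9 r19.0
cap px [411. 136.] 2092 ctr 536.8 427.8 r18.9
cap px [321. 234.] 1597 ctr 447.5 378.6 r18.8
```

View pics/wB.png

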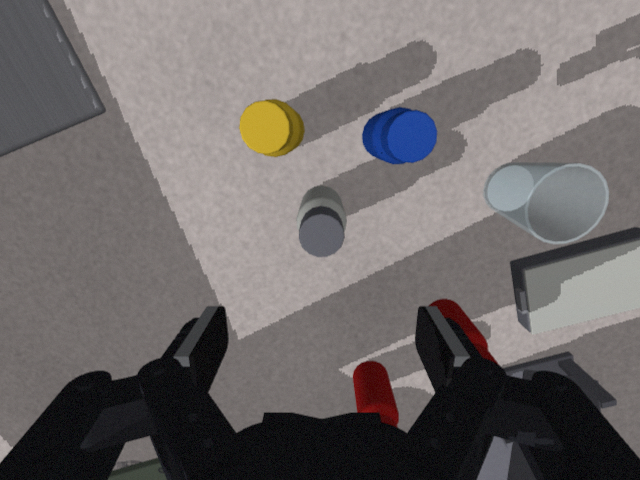

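The grey-capped white bottle is at (321,234). The yellow look-alike (270,128) and the blue one (410,136) are clear of the jaws.

```bash
python3 - <<'E'
from h import *
B=[446.9,377.5]
ctrl.move_l([*B,114],vel=150,threshold=8); s=st()
if s["eef_pos"][2]<117:
    ctrl.gripper_to(20,force=70); st()
    ctrl.move_l([*B,310],vel=200); st()
    ctrl.move_ptp(mouth(3)+N*175,Rins('x')); st()
    p,W=wcloud("wR2"); L=np.stack([(W-C)@X,(W-C)@Y,(W-C)@N],-1)
    hsv=cv2.cvtColor(p,cv2.COLOR_RGB2HSV)
    Lb=L-np.array([0,-35,0]); b=(abs(Lb[...,0])<32)&(abs(Lb[...,1])<34)&(Lb[...,2]>12)&(hsv[...,2]>35)
    for z in(75,95,115):
        q=Lb[b&(Lb[...,2]>=z)&(Lb[...,2]<z+10)]; print("bz",z,q[:,0].min().round(1),q[:,0].max().round(1),"ymax %.1f"%np.percentile(q[:,1],98))
    f=(abs(L[...,2])<6)&(abs(L[...,0])<50)&(hsv[...,2]>110)
    for y in(5,15,70,100):
        q=L[f&(abs(L[...,1]-y)<4)]; 
        if len(q): print("face",y,q.min(0).round(1),q.max(0).round(1))
    q=np.sort(L[f&(abs(L[...,0])<8)][:,1]); g=np.where(np.diff(q)>5)[0]; print(q[0],q[-1],[(q[i].round(1),q[i+1].round(1)) for i in g])
E
```

```text
t18.7 pos [447.8 377.9 115.2] F [-0.   0.1 -0. ] w85.0
t19.2 pos [447.6 378.  114.9] F [0.6 0.1 3.8] w36.4
t20.3 pos [446.  376.9 307.8] F [-0.5  0.3 -2.2] w36.2
t22.1 pos [ 455.6 -103.5  312.3] F [ 0.8 -0.4 -2.9] w36.4
bz 75 -22.7 22.2 ymax 24.8
bz 95 -23.3 22.1 ymax 24.8
bz 115 -23.2 22.2 ymax 24.8
face 5 [-34.6   1.1  -5.6] [34.6  8.5  1.6]
face 15 [-34.9  11.   -3.4] [35.  18.8  1.4]
face 70 [-34.5  66.1  -2.3] [34.7 74.   1.8]
face 100 [-35.   96.3  -3. ] [ 35.1 103.9   1.3]
-5.455994039321183 142.10416609892326 [(np.float64(3.4), np.float64(65.7)), (np.float64(73.2), np.float64(135.2))]
```

View pics/wR2.png

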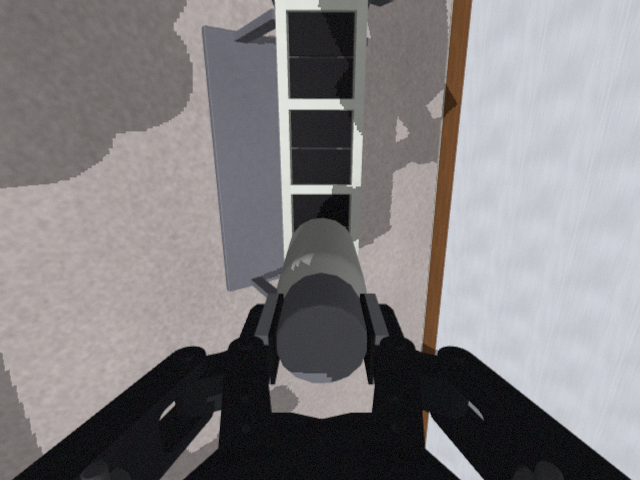

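```bash
python3 - <<'E'
import h
from h import *
h.C=h.C-1.2*Y
i=3
if probe(3) and 34<114-depth()[2]<42:
    ctrl.move_l(h.mouth(3)+N*140,vel=150)
    ctrl.move_l(h.mouth(4)+N*140,vel=150)
    i=4; probe(4)
print(i,depth())
E
```

```text
cell 3 hit True TCP in cells [ -0.3 -34.9  75.5] base depth ~ 38.5
t23.7 pos [ 512.3 -106.9  230.6] F [-2.   0.5  3.5] w35.9
cell 4 hit False TCP in cells [   0.  -105.    30.1] base depth ~ 83.9
t27.1 pos [ 536.2 -177.8  193.6] F [-0.2 -0.4 -3.8] w36.1
4 [   0.  -105.    30.1]
```

Cell 3 is taken (stopped at 38.5 mm) and cell 4 is empty. I'll release and push home, then recheck cell 2.

```bash
python3 - <<'E'
import h
from h import *
h.C=h.C-1.2*Y
ctrl.gripper_to(70); ctrl.move_l(h.mouth(4)+N*100,vel=150); st()
push(4)
ctrl.move_l(h.mouth(2)+N*60,vel=150); push(2)
ctrl.move_l(h.mouth(2)+N*175,vel=200)
ctrl.set_joints([1.173,0.207,1.542,0,1.393,-0.15]); st()
for n in("scene","side"): cv2.imwrite(f"pics/{n}E.png",optics.grab_frame(n)[0][:,:,::-1])
a=cv2.imread("pics/sceneE.png");b=cv2.imread("pics/sideE.png")
cv2.imwrite("pics/E.png",np.hstack([cv2.resize(a,(400,300)),cv2.resize(b,(400,300))]))
E
```

```text
t28.2 pos [ 496.  -176.5  250.6] F [0.3 0.4 0.6] w69.9
push hit True tips depth 38.6 (38 = home) [  -0.3 -104.9  -13.6]
t30.6 pos [ 561.  -178.5  157.6] F [-3.2  0.1  5.6] w0.0
t31.3 pos [ 518.9 -177.1  217.5] F [ 0.5  0.8 -0.3] w-0.4
push hit True tips depth 38.8 (38 = home) [ -0.2  35.1 -13.8]
t34.1 pos [565.8 -38.6 157.5] F [-5.1 -0.1  7.3] w-0.0
t34.7 pos [523.6 -37.3 217.6] F [-0.2 -0.3 -0.3] w0.2
t37.9 pos [141.7 557.1 256. ] F [ 0.3 -0.3 -0.4] w-0.0
```

View pics/E.png

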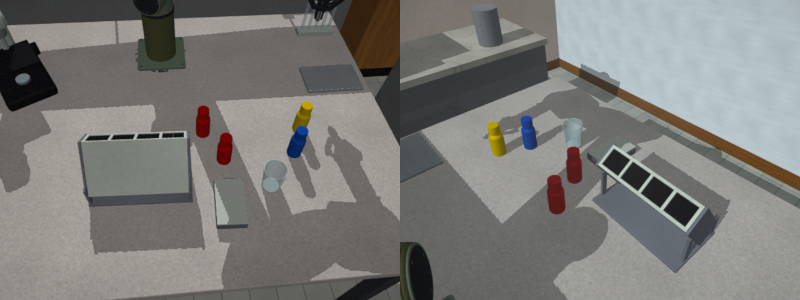

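The picture shows both white bottles gone from the bench and all four mouths shut. The look-alikes, beaker (275,175) and slide box (230,203) are where they were.

```bash
python3 -c "
from plant import ctrl
print(ctrl.finish_job())"
```

```text
the job is handed in; nothing more can be done
None
```

Both white bottles are in the rack, one in cell 2 and one in cell 4, and the job was handed in at about 38 s of the 72 s allowed. The hand-in gave no verdict.

- **Finding the empty cells:** Cells 1 and 3 were taken; the bottle stopped dead there at 38.3 and 38.5 mm. In cells 2 and 4 it went on to 84 mm without resistance. I released each bottle there and pushed it home on its cap with shut fingers.
- **Last checks:** The cap tops were 38.8 mm deep in cell 2, felt twice, and 38.6 mm in cell 4; 38 mm is fully home. In the final pictures all four mouths are shut. The beaker, slide box and coloured look-alikes look unmoved, though I judged that by eye and did not re-measure it. The arm is parked clear, touching nothing.
- **Disagreement:** The cameras differed by 2 to 3 mm on positions. I corrected the rack position by 1 to 2 mm from the wrist camera before inserting. No check failed.

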